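# Turn a glass sample over against the turning rail

### The arm

A 6-joint arm with a two-finger parallel gripper is mounted at the origin on the work surface; the furniture and walls round the work are solid. World frame = base frame: x ahead of the robot, y to its left, z up, the work surface at z = 0. Lengths are in m, angles in rad, forces in N, time in s.
With the tool pointing down it reaches from about 0.4 to 0.825 m from the base axis. Payload 7 kg.
Tool frame: the origin (TCP) lies between the finger pads; the fingertips stand 22 mm ahead of it and the grasp point (between the pads) lies 3 mm ahead of it; z points along the fingers, y is the direction in which the jaws open and shut (so a half turn about z gives the same grasp; the last joint's range is limited). The gripper opens to 85 mm and grips with 20 to 120 N. Pads are 22 mm wide; open, the fingers measure 114 mm over their backs; the gripper's body (76 mm by 85 mm) begins 54 mm behind the grasp point. The pads swing forward as they close: fully open they stand 13 mm farther back than shut.
Start: joints at [1.584, 0.359, 0.012, 0, -1.224, -0.288], TCP at [0.183, 0.65, 0.253] pointing down, gripper open.
Joint ranges: [-3.07, 3.07], [-1.43, 2.12], [-1.02, 1.25], [-3.03, 1.67], [-3.05, -0], [-3.03, 3.03]. Speed limits (rad/s): [2.39, 2.39, 3.01, 3.14, 3.14, 3.14].

### API

Orientations are given as a unit quaternion [x, y, z, w].
In Python, from cell import ctrl gives the robot as it stands.
- The arm moves only by the shell command python3 -m creep 'ROWS' [OPENING]. ROWS is JSON, a list of rows, each an object with "dp": the shift along the tool's x, y, z in cm, a list of three; "spin": the turn about the tool's z in rad. A call has 1 to 12 rows; each row is the pose to reach, as a shift and turn from the pose commanded when the call began, along the tool's axes at that moment; what a row does not reach only later rows make up. A row lasts 1/12 s, in which the tool goes at most 41.7 mm and 7.16 degrees, less where a joint would pass 70% of its speed; a pose out of reach is approached as far as the arm can. A call with a gripper value outside its range is refused whole. OPENING is the opening in per cent of the stroke, from 0 (shut) to 100 (fully open), set as the call begins (- or left out, the last holds). The fingers move at their own pace and stop on an object; the grip force is fixed at half the most. Time passes only in rows, so rows that repeat a pose let the fingers close. It gives the time, the measured TCP pose, the force and the opening at its end, in the units of the state.
- ctrl.observe(): the state, without advancing time (a new reading comes with each control period).
- ctrl.read_camera(name): name is "scene" or "top" or "wrist"; returns (picture, depth): 400x640x3 uint8, blue, green, red; 400x640 float32, m along the optical axis (not along the pixel's ray), 0 where there is no reading.
- ctrl.get_calibration(name): a dict with "fx", "fy", "cx", "cy" (pixels), "k1" (the pictures are not rectified: a ray, as slopes to the right and down, at radius r is drawn at 1 + k1 r^2 times it, then the intrinsics apply), "position" and "orientation" of the camera in the world; the wrist camera has in their place "hand_eye" (4x4, takes a point from camera to tool coordinates, whose origin is the TCP and whose axes are the flange's). Camera axes: x right, y up, looking along -z (the intrinsics and any distortion apply to the point x, -y, -z); pixel columns grow to the right and rows downward; lengths in m; the calibration is good to about 2 mm. A picture is of the moment at which its call begins: read the wrist's pose just before it. get_calibration takes no time and is no camera call.
- ctrl.close_job(): hands the job in, once; it reports no verdict.
The state is a dict: "time_s": time; "joint_positions": joint angles; "joint_velocities": joint speeds; "effort": joint torques, N m; "tool_pos": TCP position; "orientation": TCP orientation; "force": force on the tool from outside, world axes, zero at the start; "torque": the same for the moment, N m; "width": finger opening in m.
Only numpy, scipy, OpenCV 4.12 (cv2) and the standard library are available. Lean on these libraries where they do the work, as an engineer would, in place of code of your own. Each camera call takes 0.05 s, during which the arm holds its last target.

### The job

Turn over the pale glass sample that lies on the rubber pad of the turning board, without picking it up or lifting it off the board: with the fingertips push it against the sloping steel rail until it tips up and stands leaning on the rail by itself, then reach behind the rail and push its upper edge back toward the pad so that it falls over and lies flat on the pad with its other face up. The small things round about must stay where they are.

Things in the scene. Friction and masses are not known exactly. Their poses are not given: they have to be found in the camera images.
- board: turning board, fixed: 320 x 280 mm plywood plate, on its front a grippy black rubber pad, top 10 mm above the origin. Origin on the table; x points from the open (robot) side to the rail, y along the rail, z up. Board spans x -150..+170, y +-140 mm; the pad x -146..+80. Behind the rail lies a flat flange (top 10 mm above the origin), with the cap and cup at its ends
- rail_foot (a point): middle of the line where the rail's face meets the pad (board x = +80 mm). The rail is a flat, polished, slippery steel face 250 mm long (y +-125), 4 mm thick, leaning away at 60 degrees from the level, fixed to the board
- rail_top (a point): middle of the rail's top edge, board x = +115 mm, 60 mm above the pad; nothing stands behind the middle of the rail but three thin struts
- glass: pale glass plate, 220 x 106 x 6 mm, about 0.3 kg. Origin: centre of the face underneath at the start; x along the 220, y along the 106 mm, z out of the face up at the start. Lies flat on the pad, a long side within 8 degrees of the rail's line, 10 to 50 mm from it. Pushed (about 10 N), that side climbs the rail; the glass ends leaning flush, top edge 92 mm above the pad, 32 above the rail, and stays so
- edge_a (a point): middle of the glass's long side at its own y = +53 mm, mid-thickness (z = 3 mm)
- edge_b (a point): middle of the glass's other long side, at its own y = -53 mm, mid-thickness (z = 3 mm)
- cap: bystander: pale nozzle cap, 25 mm across, 34 mm high, loose, upright on the board's flange behind the rail near its +y end; origin under its centre
- cup: bystander: white mixing cup, 49 mm across, 31 mm high, loose, on the board's flange behind the rail near its -y end; origin under its centre
- tape: bystander: roll of masking tape, 77 mm across, 24 mm high, loose, on the table right of the board; origin under its centre
- dropper: bystander: dropper bottle, 27 mm across, 86 mm high, loose, on the table right of the board; origin under its centre
- offcut: bystander: glass strip, 60 x 146 x 4 mm, loose, flat on the table right of the board; origin under its centre

How it is judged:
By the outcome, as a careful person would: the job done as asked, in the order asked, and still so for the second after the job is handed in, with the robot touching nothing.
It also fails if it takes over 61 s, if anything falls off the work surface, if the arm or the gripper's body presses on something with over 40 N, if the wrist force passes 120 N, or if a joint passes its speed limit or range.

## Working session

There is one attempt and no reset: what is moved stays moved. The work goes in short steps, Python scripts to look and compute and a shell command to move; the robot and the scene stay as the last step left them, time stands still between calls to the robot, and variables do not carry over. Pictures are saved under pics/ and viewed, and the job is handed in when it is done.

```bash
ls; mkdir -p pics; cat > h.py <<'E'
import numpy as np, cv2
from cell import ctrl
from scipy.spatial.transform import Rotation as R
def campose(n,st=None):
    c=ctrl.get_calibration(n)
    if 'hand_eye' in c:
        H=np.array(c['hand_eye']); T=np.eye(4); T[:3,:3]=R.from_quat(st['orientation']).as_matrix(); T[:3,3]=st['tool_pos']
        return c,T@H
    T=np.eye(4); T[:3,:3]=R.from_quat(c['orientation']).as_matrix(); T[:3,3]=c['position']; return c,T
def rays(c,uv):
    uv=np.asarray(uv,float).reshape(-1,2)
    d=np.stack([(uv[:,0]-c['cx'])/c['fx'],(uv[:,1]-c['cy'])/c['fy']],1); s=d.copy()
    for _ in range(20): s=d/(1+c['k1']*(s**2).sum(1,keepdims=True))
    return s
def deproj(n,uv,z,st=None):
    c,T=campose(n,st); s=rays(c,uv); z=np.asarray(z).reshape(-1,1)
    P=np.hstack([s[:,:1]*z,-s[:,1:]*z,-z]); return P@T[:3,:3].T+T[:3,3]
def onplane(n,uv,h,st=None):
    c,T=campose(n,st); s=rays(c,uv); d=np.hstack([s[:,:1],-s[:,1:],-np.ones((len(s),1))])@T[:3,:3].T
    return T[:3,3]+d*((h-T[2,3])/d[:,2])[:,None]
def proj(n,P,st=None):
    c,T=campose(n,st); p=(np.asarray(P,float).reshape(-1,3)-T[:3,3])@T[:3,:3]
    s=np.stack([p[:,0]/-p[:,2],-p[:,1]/-p[:,2]],1); s=s*(1+c['k1']*(s**2).sum(1,keepdims=True))
    return s*[c['fx'],c['fy']]+[c['cx'],c['cy']]
def snap(n,tag):
    st=ctrl.observe(); im,d=ctrl.read_camera(n); cv2.imwrite(f'pics/{tag}.png',im); np.savez(f'pics/{tag}.npz',im=im,d=d,pos=st['tool_pos'],q=st['orientation']); return im,d,st
E
python3 - <<'E'
from h import *
print(ctrl.observe())
for n in ['scene','top','wrist']: print(ctrl.get_calibration(n)); snap(n,n+'0')
E
```

```text
pics
{'time_s': 0.0, 'joint_positions': array([ 1.58410392e+00,  3.59401474e-01,  1.10581660e-02, -3.53478616e-04,
       -1.22411838e+00, -2.88089746e-01]), 'joint_velocities': array([ 0.00053188,  0.002112  , -0.00200704,  0.00053627, -0.00147216,
       -0.00044495]), 'effort': array([ 4.22731437e-04, -5.83327031e+01,  2.93421704e+01,  6.93623990e+00,
       -5.78523192e-03, -8.03092121e-06]), 'tool_pos': array([0.18305994, 0.64923243, 0.25235333]), 'orientation': array([ 9.90568081e-01, -1.37018819e-01, -3.92817021e-05,  8.48190562e-04]), 'force': array([-0.37308854, -0.26558701,  0.29805147]), 'torque': array([ 0.06409906,  0.02621544, -0.01396295]), 'width': 0.08516004996149384}
{'fx': 516.5185025227139, 'fy': 516.5185025227139, 'cx': 328.9470446136328, 'cy': 198.97161283875784, 'k1': 0.04140691011947659, 'position': array([ 1.1907402 , -0.28790349,  1.32061789]), 'orientation': array([0.19481552, 0.15585036, 0.59038824, 0.76759319])}
{'fx': 408.96326856571255, 'fy': 408.96326856571255, 'cx': 315.29099434704233, 'cy': 200.63382655003085, 'k1': -0.018683871705641286, 'position': array([ 0.37066833, -0.10556064,  1.14290809]), 'orientation': array([-0.04652329,  0.05937116,  0.70985066, -0.70030185])}
{'fx': 344.0321066451743, 'fy': 344.0321066451743, 'cx': 324.0842145521187, 'cy': 201.69609095438088, 'k1': -0.03626649780487614, 'hand_eye': array([[-7.35336641e-04,  9.59705500e-01,  2.81006784e-01,
         7.16853778e-02],
       [ 9.99999616e-01,  8.39517269e-04, -2.50360437e-04,
         3.49224401e-04],
       [-4.76182337e-04,  2.81006492e-01, -9.59705749e-01,
        -1.20082934e-01],
       [ 0.00000000e+00,  0.00000000e+00,  0.00000000e+00,
         1.00000000e+00]])}
```

View pics/scene0.png

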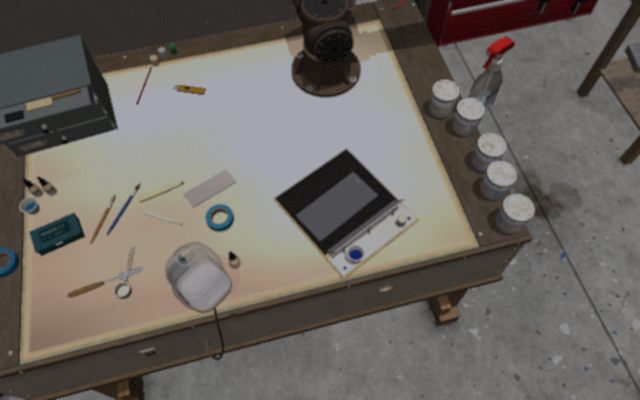

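View pics/top0.png

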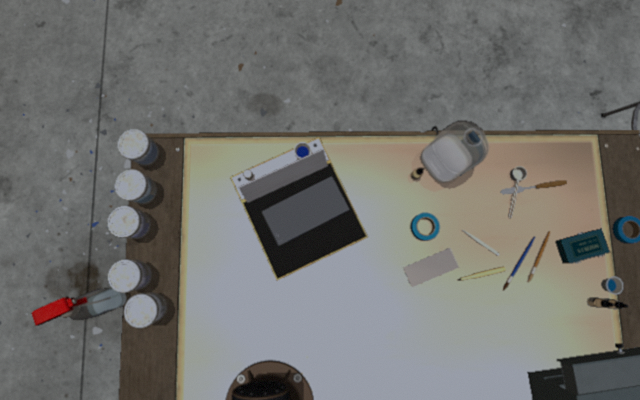

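View pics/wrist0.png

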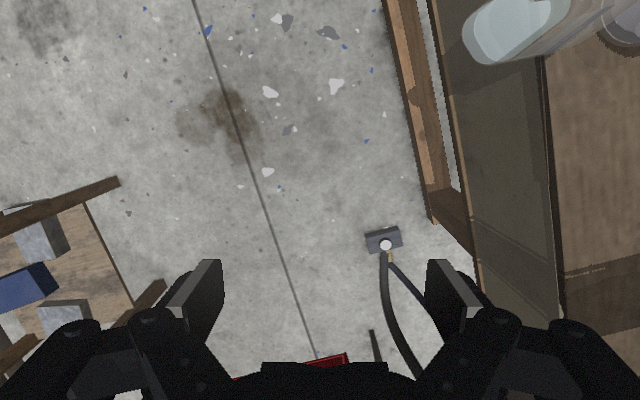

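```bash
python3 - <<'E'
from h import *
im=cv2.imread('pics/top0.png'); cv2.imwrite('pics/top0z.png',cv2.resize(im[125:290,220:380],(800,825),interpolation=cv2.INTER_CUBIC)[:, :][0:825])
z=cv2.resize(im[130:285,225:375],None,fx=5.0,fy=3.87,interpolation=cv2.INTER_CUBIC)
cv2.imwrite('pics/top0z.png',cv2.resize(im[130:280,225:375],(600,600),interpolation=cv2.INTER_CUBIC))
im=cv2.imread('pics/scene0.png'); cv2.imwrite('pics/scene0z.png',cv2.resize(im[145:280,270:425],(689,600),interpolation=cv2.INTER_CUBIC))
print(proj('top',[0,0,0]),proj('scene',[0,0,0]))
E
```

```text
[[269.91829715 404.96752725]] [[325.33271298  70.32823483]]
```

View pics/top0z.png

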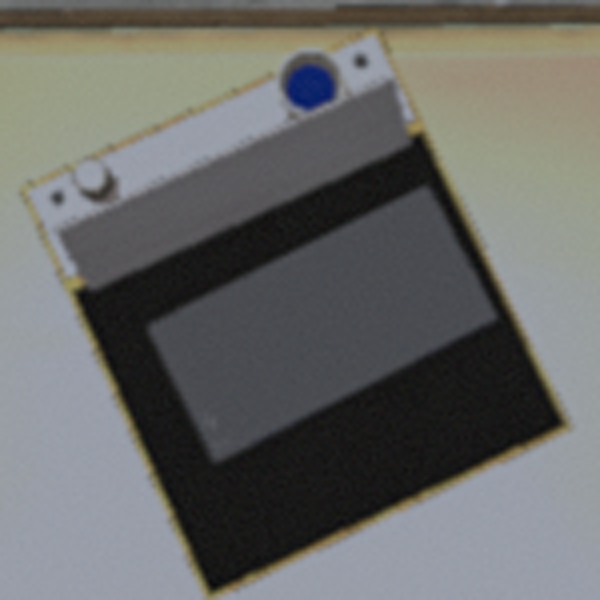

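View pics/scene0z.png

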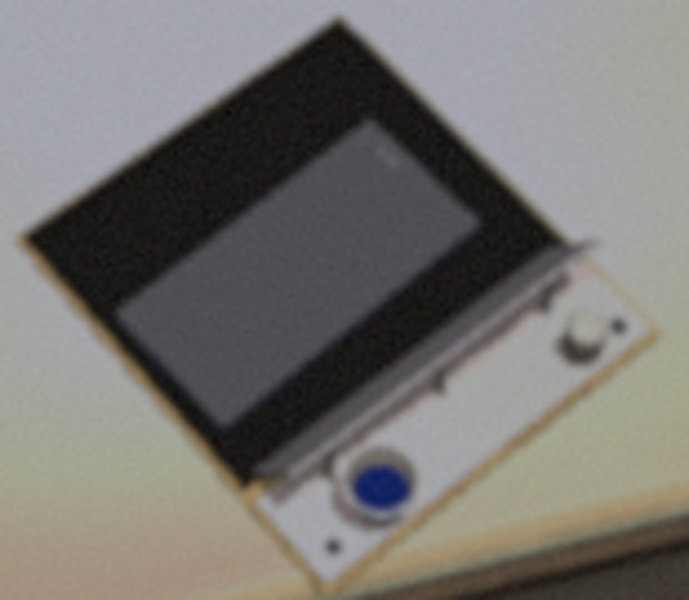

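```bash
cat >> h.py <<'E'
E
python3 - <<'E'
from h import *
q=np.array([[22,188],[380,33],[568,430],[212,595]],float)/4+[225,130]-0.4
b=onplane('top',q,0.009); print('board',b)
g=np.array([[147,325],[428,185],[498,320],[215,465]],float)/4+[225,130]-.4
G=onplane('top',g,0.016); print(G)
s=np.array([[590+8,332-0],[0,0]])
# scene
bs=np.array([[660,332],[325,592],[22,240],[340,18]],float)/4.444+[270,145]-.4
B2=onplane('scene',bs,0.009);print('scene board',B2)
gs=np.array([[482,220],[222,430],[115,315],[372,118]],float)/4.444+[270,145]-.4
G2=onplane('scene',gs,0.016);print(G2)
def fit(m,w):
    m=np.array(m);w=w[:,:2];mc=m-m.mean(0);wc=w-w.mean(0)
    a=np.arctan2((mc[:,0]*wc[:,1]-mc[:,1]*wc[:,0]).sum(),(mc*wc).sum());r=np.array([[np.cos(a),-np.sin(a)],[np.sin(a),np.cos(a)]])
    t=w.mean(0)-r@m.mean(0); print('fit',t,a,np.degrees(a),'res',(m@r.T+t-w).round(4).tolist()); return t,a
mb=[[.17,.14],[.17,-.14],[-.15,-.14],[-.15,.14]]
for BB,GG in((b,G),(B2,G2)):
    t,a=fit(mb,BB)
    r=np.array([[np.cos(a),-np.sin(a)],[np.sin(a),np.cos(a)]])
    print('glass in board',(GG[:,:2]-t)@r)
    fit([[.053,.11],[.053,-.11],[-.053,-.11],[-.053,.11]],GG)
# depth checks
for n in('top','scene'):
    z=np.load(f'pics/{n}0.npz');d=z['d'];
    P=proj(n,[G.mean(0)])[0].astype(int); dd=d[P[1],P[0]];print(n,P,dd,deproj(n,P,dd) )
print(np.linalg.norm(G-np.roll(G,1,0),axis=1))
E
```

```text
board [[ 0.61332814  0.11190311  0.009     ]
 [ 0.72405718 -0.14258624  0.009     ]
 [ 0.43774672 -0.26834588  0.009     ]
 [ 0.32895904 -0.02163904  0.009     ]]
[[ 0.51394241  0.02256193  0.016     ]
 [ 0.61073894 -0.17432864  0.016     ]
 [ 0.51436374 -0.22106729  0.016     ]
 [ 0.41677648 -0.02434746  0.016     ]]
scene board [[ 0.61668229  0.11148338  0.009     ]
 [ 0.72992975 -0.14115334  0.009     ]
 [ 0.44556838 -0.26777716  0.009     ]
 [ 0.33108017 -0.02001312  0.009     ]]
[[ 0.51274602  0.02501129  0.016     ]
 [ 0.61393175 -0.17547224  0.016     ]
 [ 0.51855493 -0.22174855  0.016     ]
 [ 0.41890711 -0.02254291  0.016     ]]
fit [ 0.51689419 -0.08424979] 0.4205667401000112 24.096699211306042 res [[0.0016, 0.0011], [0.0052, -0.0001], [-0.0006, -0.0049], [-0.0062, 0.0039]]
glass in board [[ 0.04091431  0.09870905]
 [ 0.0488897  -0.12054391]
 [-0.0581695  -0.12386178]
 [-0.06693642  0.09555815]]
fit [ 0.5139554  -0.09929536] 0.45717586891397005 26.194247783996655 res [[-0.001, 0.0002], [-0.0007, -0.0003], [0.0006, -0.0003], [0.0011, 0.0004]]
fit [ 0.52170907 -0.08349778] 0.42604485217078575 24.410571912661094 res [[0.002, 0.0028], [0.0044, 0.0004], [-0.0026, -0.0052], [-0.0038, 0.002]]
glass in board [[ 0.03668199  0.10251336]
 [ 0.04596815 -0.12186571]
 [-0.06000742 -0.12458865]
 [-0.06842126  0.09799118]]
fit [ 0.51603495 -0.0986881 ] 0.4646484998833215 26.622398000399247 res [[0.0014, -0.0016], [-0.0012, 0.0022], [-0.0006, 0.001], [0.0005, -0.0016]]
top [305 210] 1.1366769 [[ 0.51495117 -0.09839239  0.01478515]]
scene [336 204] 1.4753135 [[ 0.51565408 -0.10194142  0.02183423]]
[0.10789675 0.21939797 0.1071106  0.219595  ]
```

```bash
python3 - <<'E'
from h import *
z=np.load('pics/top0.npz');d=z['d']
v,u=np.mgrid[0:400,0:640]; P=deproj('top',np.stack([u.ravel(),v.ravel()],1),d.ravel()).reshape(400,640,3)
P[d==0]=np.nan
for n,(a,b,c,e) in dict(cans=(110,170,125,330),bottle=(30,128,290,325),lamp=(415,490,120,190),cap=(243,255,168,182),cup=(294,310,143,158),dropper=(408,426,163,182),tape=(408,440,210,242)).items():
    q=P[c:e,a:b].reshape(-1,3); q=q[np.isfinite(q[:,2])]; t=q[q[:,2]>np.percentile(q[:,2],97)]
    print(n,np.nanmax(q[:,2]).round(3),t.mean(0).round(3),t.min(0).round(3),t.max(0).round(3))
E
```

```text
cans 0.107 [0.432 0.343 0.103] [0.222 0.273 0.102] [0.725 0.397 0.107]
bottle 0.28 [0.285 0.417 0.278] [0.265 0.389 0.277] [0.305 0.445 0.28 ]
lamp 0.239 [ 0.659 -0.498  0.231] [ 0.638 -0.52   0.221] [ 0.68  -0.477  0.239]
cap 0.069 [0.589 0.04  0.068] [0.588 0.037 0.067] [0.591 0.045 0.069]
cup 0.071 [ 0.655 -0.105  0.069] [ 0.652 -0.111  0.066] [ 0.657 -0.098  0.071]
dropper 0.087 [ 0.613 -0.411  0.084] [ 0.609 -0.414  0.081] [ 0.619 -0.407  0.087]
tape 0.029 [ 0.462 -0.425  0.027] [ 0.429 -0.467  0.026] [ 0.504 -0.392  0.029]
```

```bash
python3 -m creep '[{"dp":[0,0,-4],"spin":0},{"dp":[0,0,-8],"spin":0.1},{"dp":[0,0,-12],"spin":0.2},{"dp":[3,2,-16],"spin":0.3},{"dp":[6,4.5,-16],"spin":0.4},{"dp":[9.5,7,-16],"spin":0.5},{"dp":[13,9.5,-16],"spin":0.6},{"dp":[16,12,-16],"spin":0.7},{"dp":[19.5,14.5,-16],"spin":0.8},{"dp":[23,17,-16],"spin":0.9},{"dp":[26,19.5,-16],"spin":1.0},{"dp":[29.5,22,-16],"spin":1.1}]' 50; cat > tgt.py <<'E'
import sys
from h import *
def tgt(x,y,z,yawdeg):
    st=ctrl.observe(); M=R.from_quat(st['orientation']).as_matrix(); yaw=np.degrees(np.arctan2(M[1,0],M[0,0]))
    d=M.T@(np.array([x,y,z])-st['tool_pos'])*100
    s=np.radians((yaw-yawdeg+180)%360-180)
    print('t',st['time_s'],'pos',st['tool_pos'].round(4),'yaw',round(yaw,2),'tilt',np.degrees(np.arccos(-M[2,2])).round(2),'dp',d.round(2),'spin',s.round(3),'F',st['force'].round(1),'w',round(st['width'],4),'j',np.round(st['joint_positions'],2))
if __name__=='__main__': tgt(*map(float,sys.argv[1:5]))
E
python3 tgt.py 0.44 -0.13 0.32 -155.7
```

```text
time_s: 1.15
tool_pos: [0.4031, 0.3619, 0.4135]
orientation: [0.771, -0.636, -0.0, -0.0]
force: [0.7, 1.1, 0.2]
width: 0.0423
t 1.15 pos [0.4031 0.3619 0.4135] yaw -79.03 tilt 0.02 dp [48.99  5.74  9.33] spin 1.338 F [0.7 1.1 0.2] w 0.0423 j [ 1.09  0.07  0.   -0.   -1.5  -0.9 ]
```

```bash
python3 -m creep '[{"dp":[4,0.5,0],"spin":0.12},{"dp":[8,1,0],"spin":0.24},{"dp":[12,1.5,0],"spin":0.36},{"dp":[16,2,0],"spin":0.48},{"dp":[20,2.5,1],"spin":0.6},{"dp":[24,3,2],"spin":0.72},{"dp":[28,3.5,3],"spin":0.84},{"dp":[32,4,5],"spin":0.96},{"dp":[36,4.5,6],"spin":1.08},{"dp":[40,5,7],"spin":1.2},{"dp":[44,5.5,8],"spin":1.338},{"dp":[48,5.7,9],"spin":1.338}]'; python3 -m creep '[{"dp":[0,0,0],"spin":0},{"dp":[0,0,0],"spin":0}]'
python3 tgt.py 0.44 -0.13 0.32 -155.7; python3 -c "
from h import *
snap('wrist','w1')"
```

```text
time_s: 2.15
tool_pos: [0.439, -0.1176, 0.3238]
orientation: [-0.209, 0.978, 0.0, 0.001]
force: [1.4, 0.6, 0.8]
width: 0.0427
time_s: 2.32
tool_pos: [0.4391, -0.118, 0.3229]
orientation: [-0.21, 0.978, 0.0, -0.001]
force: [0.4, -0.0, 0.5]
width: 0.0427
t 2.3167 pos [ 0.4391 -0.118   0.3229] yaw -155.73 tilt 0.13 dp [ 0.41 -1.13  0.29] spin -0.001 F [ 0.4 -0.   0.5] w 0.0427 j [ 0.17 -0.06 -0.33 -0.   -1.3  -1.32]
```

View pics/w1.png

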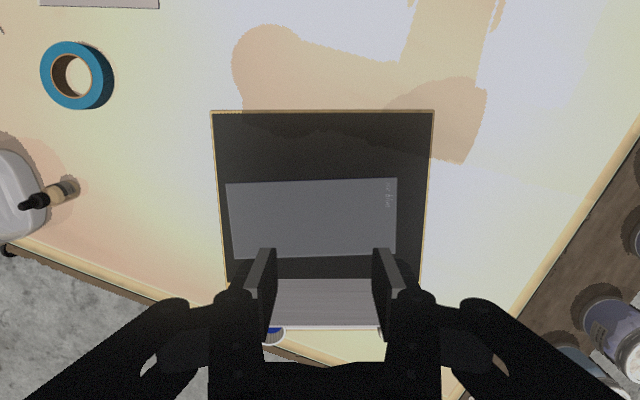

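```bash
python3 - <<'E'
from h import *
im=cv2.imread('pics/w1.png'); cv2.imwrite('pics/w1z.png',cv2.resize(im[100:345,200:445],(600,600),interpolation=cv2.INTER_CUBIC))
E
```

```text
(no output)
```

View pics/w1z.png

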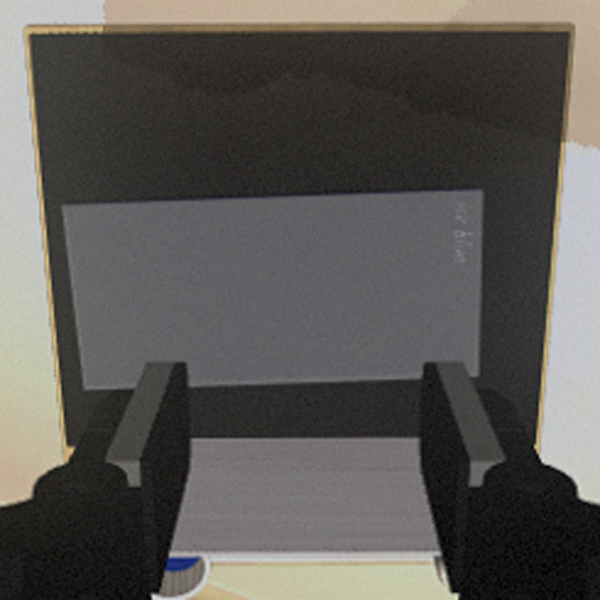

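```bash
python3 - <<'E'
from h import *
z=np.load('pics/w1.npz'); st=dict(tool_pos=z['pos'],orientation=z['q'])
f=lambda a,h:onplane('wrist',np.array(a,float)/2.449+[200,100]-.3,h,st)
G=f([[62,206],[482,190],[479,376],[84,389]],.016);print('glass',G.round(4).tolist(),np.linalg.norm(G-np.roll(G,1,0),axis=1).round(4))
p=f([[28,33],[572,31]],.01);print('padfront',p.round(4),np.linalg.norm(p[0]-p[1]))
pl=f([[24,27],[575,24]],.008);print('platefront',pl.round(4),np.linalg.norm(pl[0]-pl[1]))
ft=f([[190,438],[422,437]],.01);print('foot',ft)
side=f([[65,445],[540,447]],.01);print('side',side)
# board frame
v=ft[0]-ft[1];a=np.degrees(np.arctan2(v[1],v[0]));v2=p[0]-p[1];print(a,np.degrees(np.arctan2(v2[1],v2[0])))
d=np.load('pics/w1.npz')['d']
for q in([300,280],[300,60],[300,500]):
    uv=(np.array(q)/2.449+[200,100]).astype(int); print(q,deproj('wrist',uv,d[uv[1],uv[0]],st).round(4))
E
```

```text
glass [[0.5182, -0.2219, 0.016], [0.4208, -0.0261, 0.016], [0.5147, 0.0213, 0.016], [0.6122, -0.1756, 0.016]] [0.1047 0.2188 0.1052 0.2197]
padfront [[ 0.4432 -0.2688  0.01  ]
 [ 0.3305 -0.0207  0.01  ]] 0.2724960514314594
platefront [[ 0.4416 -0.2722  0.008 ]
 [ 0.3267 -0.0204  0.008 ]] 0.2767599066583902
foot [[ 0.61944121 -0.10974193  0.01      ]
 [ 0.56410228  0.01156497  0.01      ]]
side [[ 0.65364115 -0.1739634   0.01      ]
 [ 0.54205442  0.0769049   0.01      ]]
-65.47802838457609 -65.57467960101329
[300, 280] [[ 0.5045 -0.0922  0.0155]]
[300, 60] [[ 0.3996 -0.1392  0.01  ]]
[300, 500] [[ 0.6109 -0.0444  0.0439]]
```

```bash
python3 tgt.py 0.4391 -0.1361 0.045 -155.5
```

```text
t 2.3667 pos [ 0.4395 -0.1166  0.3235] yaw -155.59 tilt 0.06 dp [ 0.81 -1.77 27.85] spin -0.002 F [0.3 0.1 0.5] w 0.0427 j [ 0.18 -0.06 -0.33 -0.   -1.3  -1.32]
```

```bash
python3 -m creep '[{"dp":[0.8,-1.8,4],"spin":0},{"dp":[0.8,-1.8,8],"spin":0},{"dp":[0.8,-1.8,12],"spin":0},{"dp":[0.8,-1.8,16],"spin":0},{"dp":[0.8,-1.8,20],"spin":0},{"dp":[0.8,-1.8,23],"spin":0},{"dp":[0.8,-1.8,25.5],"spin":0},{"dp":[0.8,-1.8,27],"spin":0},{"dp":[0.8,-1.8,27.8],"spin":0},{"dp":[0.8,-1.8,27.8],"spin":0},{"dp":[0.8,-1.8,27.8],"spin":0}]';python3 tgt.py 0.4391 -0.1361 0.045 -155.5;  python3 -c "
from h import *
snap('wrist','w2')"
```

```text
time_s: 3.28
tool_pos: [0.4408, -0.1345, 0.0465]
orientation: [-0.214, 0.977, -0.0, 0.0]
force: [-0.1, 0.2, 0.7]
width: 0.0426
t 3.2833 pos [ 0.4408 -0.1345  0.0465] yaw -155.32 tilt 0.02 dp [ 0.23 -0.08  0.15] spin 0.003 F [-0.1  0.2  0.7] w 0.0426 j [ 0.13  0.26 -0.71  0.   -0.6  -1.27]
```

View pics/w2.png

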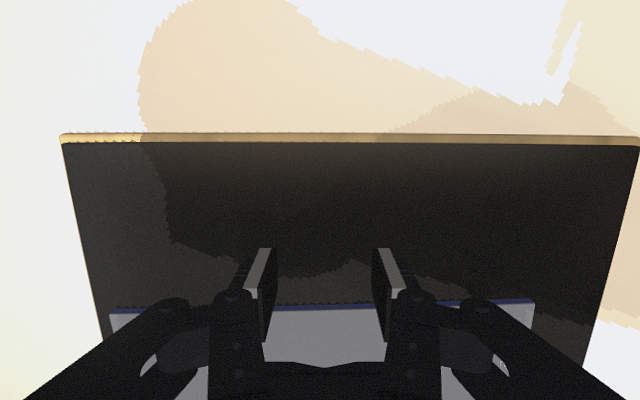

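```bash
for i in 1; do python3 -m creep '[{"dp":[0,0,0.3],"spin":0},{"dp":[0,0,0.6],"spin":0},{"dp":[0,0,0.8],"spin":0},{"dp":[0,0,0.8],"spin":0}]'; python3 -m creep '[{"dp":[0,0,0.1],"spin":0},{"dp":[0,0,0.2],"spin":0},{"dp":[0,0,0.2],"spin":0}]';  python3 -m creep '[{"dp":[0,0,0.1],"spin":0},{"dp":[0,0,0.2],"spin":0},{"dp":[0,0,0.2],"spin":0}]'; done
```

```text
time_s: 3.67
tool_pos: [0.44, -0.1354, 0.0379]
orientation: [-0.213, 0.977, 0.0, 0.0]
force: [0.1, 0.0, -0.8]
width: 0.043
time_s: 3.92
tool_pos: [0.44, -0.1354, 0.0358]
orientation: [-0.213, 0.977, 0.0, -0.0]
force: [0.7, 0.5, 0.1]
width: 0.0419
time_s: 4.17
tool_pos: [0.44, -0.1354, 0.0337]
orientation: [-0.213, 0.977, 0.0, -0.0]
force: [0.2, 0.2, -0.5]
width: 0.0426
```

```bash
for i in 1; do python3 -m creep '[{"dp":[0,0,0.1],"spin":0},{"dp":[0,0,0.1],"spin":0},{"dp":[0,0,0.1],"spin":0}]'; python3 -m creep '[{"dp":[0,0,0.1],"spin":0},{"dp":[0,0,0.1],"spin":0},{"dp":[0,0,0.1],"spin":0}]';  python3 -m creep '[{"dp":[0,0,0.1],"spin":0},{"dp":[0,0,0.1],"spin":0}]'; done
```

```text
time_s: 4.42
tool_pos: [0.4401, -0.1354, 0.0329]
orientation: [-0.213, 0.977, -0.0, -0.0]
force: [-0.6, 0.3, 0.7]
width: 0.0427
time_s: 4.67
tool_pos: [0.44, -0.1353, 0.0318]
orientation: [-0.213, 0.977, 0.0, -0.0]
force: [-0.1, -0.3, -0.1]
width: 0.0425
time_s: 4.83
tool_pos: [0.44, -0.1354, 0.0308]
orientation: [-0.213, 0.977, 0.0, -0.0]
force: [-0.0, 0.8, 0.1]
width: 0.0428
```

```bash
for i in 1; do python3 -m creep '[{"dp":[0,0,0.1],"spin":0},{"dp":[0,0,0.1],"spin":0}]'; python3 -m creep '[{"dp":[0,0,0.1],"spin":0},{"dp":[0,0,0.1],"spin":0}]';  done
```

```text
time_s: 5.0
tool_pos: [0.4401, -0.1353, 0.0302]
orientation: [-0.213, 0.977, -0.0, 0.0]
force: [-2.3, 0.3, 5.4]
width: 0.0427
time_s: 5.17
tool_pos: [0.4402, -0.1354, 0.0301]
orientation: [-0.213, 0.977, -0.0, 0.0]
force: [-5.8, 2.4, 21.7]
width: 0.043
```

```bash
python3 -m creep '[{"dp":[0,0,-0.3],"spin":0},{"dp":[-0.6,0,-0.3],"spin":0},{"dp":[-1.2,0,-0.3],"spin":0},{"dp":[-1.8,0,-0.3],"spin":0},{"dp":[-2.3,0,-0.3],"spin":0},{"dp":[-2.8,0,-0.3],"spin":0},{"dp":[-3.3,0,-0.3],"spin":0},{"dp":[-3.8,0,-0.3],"spin":0},{"dp":[-4.3,0,-0.3],"spin":0},{"dp":[-4.8,0,-0.3],"spin":0},{"dp":[-5.2,0,-0.3],"spin":0}]';  python3 -c "
from h import *
snap('wrist','w3');snap('scene','s3')
im=cv2.imread('pics/s3.png'); cv2.imwrite('pics/s3z.png',cv2.resize(im[110:280,250:430],(720,680),interpolation=cv2.INTER_CUBIC)[:600])"
```

```text
time_s: 6.08
tool_pos: [0.4879, -0.1135, 0.0318]
orientation: [-0.213, 0.977, -0.0, -0.0]
force: [-0.2, -0.2, 0.1]
width: 0.0428
```

View pics/w3.png

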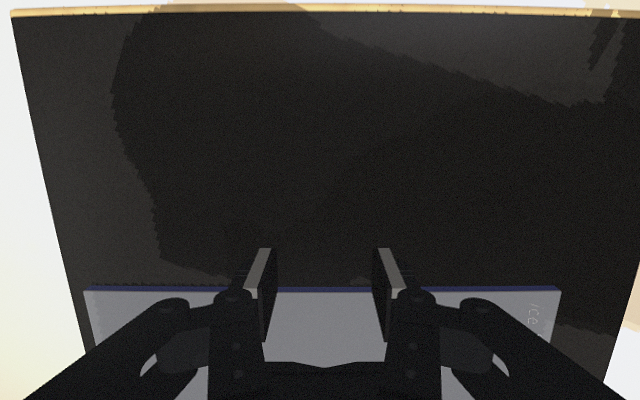

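View pics/s3z.png

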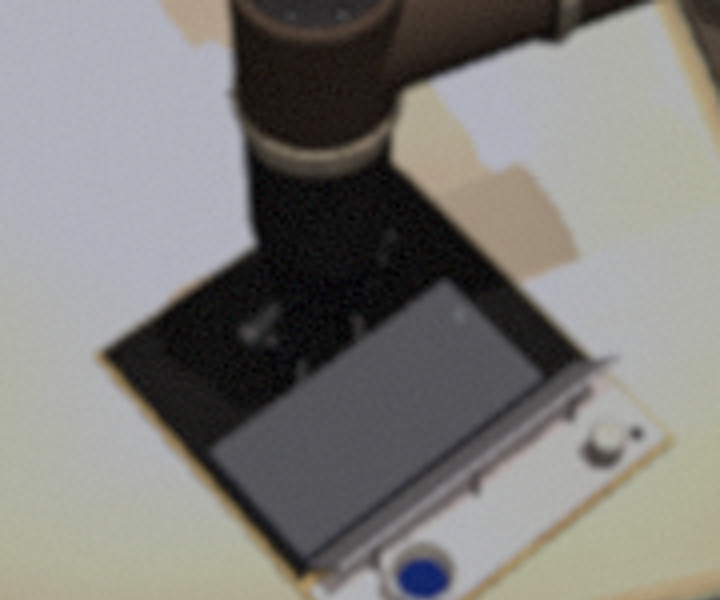

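```bash
python3 -m creep '[{"dp":[-0.4,0,0],"spin":0},{"dp":[-0.8,0,0],"spin":0},{"dp":[-1.2,0,0],"spin":0},{"dp":[-1.6,0,0],"spin":0},{"dp":[-2.0,0,0],"spin":0},{"dp":[-2.4,0,0],"spin":0},{"dp":[-2.8,0,0],"spin":0},{"dp":[-3.2,0,0],"spin":0},{"dp":[-3.6,0,0],"spin":0},{"dp":[-4.0,0,0],"spin":0}]';  python3 -c "
from h import *
snap('wrist','w4');snap('scene','s4')
im=cv2.imread('pics/s4.png'); cv2.imwrite('pics/s4z.png',cv2.resize(im[110:280,250:430],(720,680),interpolation=cv2.INTER_CUBIC)[:600])"
```

```text
time_s: 7.02
tool_pos: [0.5243, -0.0968, 0.0319]
orientation: [-0.213, 0.977, -0.0, 0.0]
force: [-2.3, -0.3, -1.1]
width: 0.0429
```

View pics/w4.png

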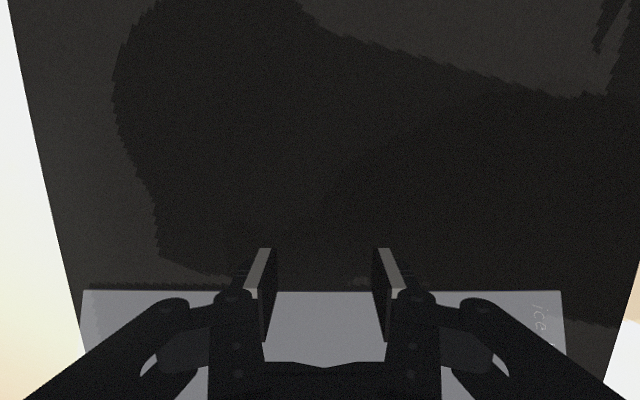

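View pics/s4z.png

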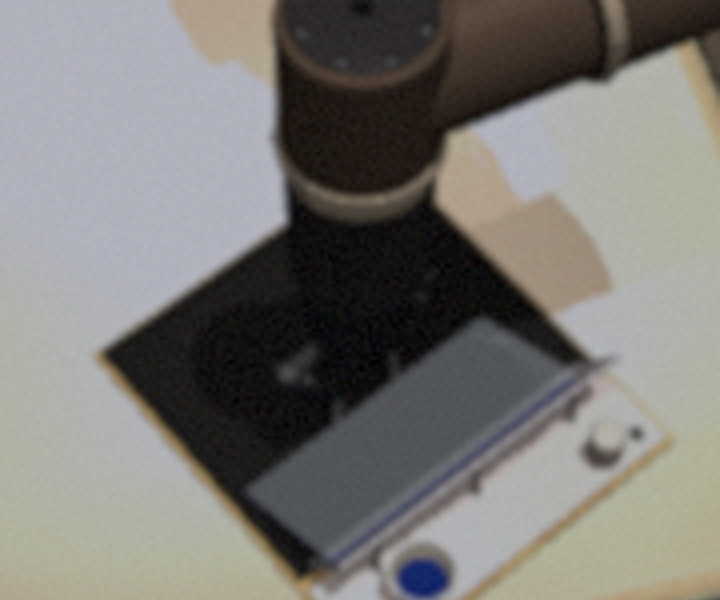

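```bash
python3 -m creep '[{"dp":[-0.5,0,0],"spin":0},{"dp":[-1.0,0,0],"spin":0},{"dp":[-1.5,0,0],"spin":0},{"dp":[-2.0,0,0],"spin":0},{"dp":[-2.5,0,0],"spin":0},{"dp":[-3.0,0,0],"spin":0},{"dp":[-3.5,0,0],"spin":0},{"dp":[-4.0,0,0],"spin":0},{"dp":[-4.4,0,0],"spin":0},{"dp":[-4.8,0,0],"spin":0},{"dp":[-5.1,0,0],"spin":0}]';  python3 -c "
from h import *
snap('wrist','w5');snap('scene','s5')
im=cv2.imread('pics/s5.png'); cv2.imwrite('pics/s5z.png',cv2.resize(im[110:280,250:430],(720,680),interpolation=cv2.INTER_CUBIC)[:600])"
```

```text
time_s: 8.03
tool_pos: [0.5705, -0.0757, 0.0319]
orientation: [-0.213, 0.977, -0.0, -0.0]
force: [-1.6, -1.3, 0.6]
width: 0.0427
```

View pics/w5.png

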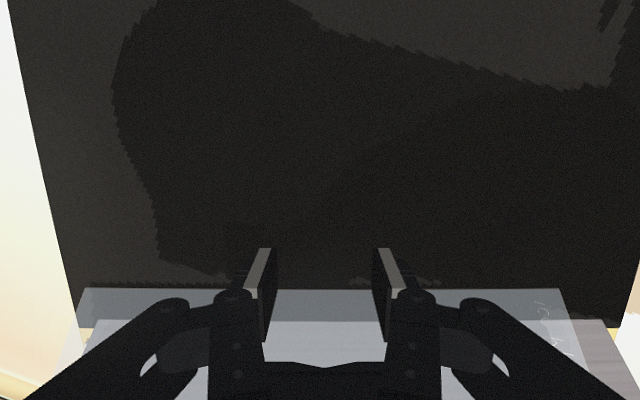

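View pics/s5z.png

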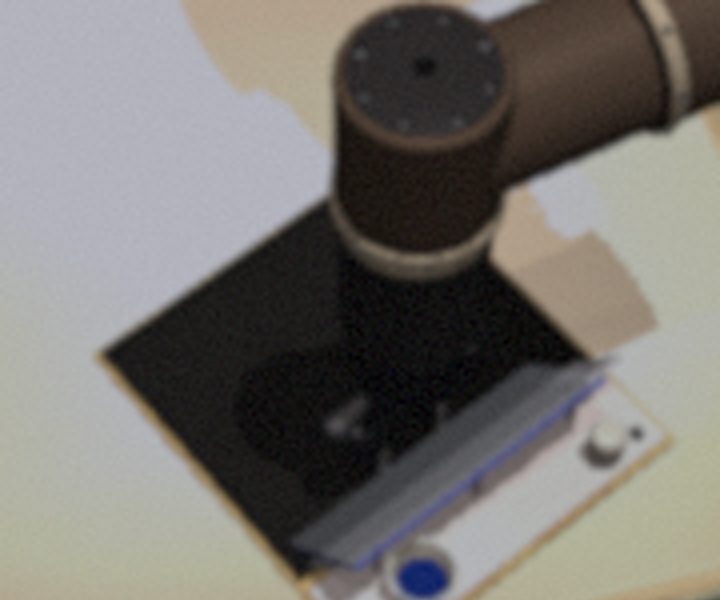

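```bash
python3 -m creep '[{"dp":[-0.3,0,0],"spin":0},{"dp":[-0.6,0,0],"spin":0},{"dp":[-0.9,0,0],"spin":0},{"dp":[-1.1,0,0],"spin":0},{"dp":[-1.1,0,0],"spin":0}]';python3 -m creep '[{"dp":[-0.1,0,0],"spin":0},{"dp":[-0.2,0,0],"spin":0},{"dp":[-0.2,0,0],"spin":0}]';python3 tgt.py 0 0 0 0
```

```text
time_s: 8.55
tool_pos: [0.5807, -0.0711, 0.0319]
orientation: [-0.213, 0.977, -0.0, 0.0]
force: [-1.0, -0.7, 0.2]
width: 0.0424
time_s: 8.8
tool_pos: [0.582, -0.0705, 0.0319]
orientation: [-0.213, 0.977, 0.0, -0.0]
force: [-2.9, -1.0, -0.2]
width: 0.0426
t 8.8 pos [ 0.582  -0.0705  0.0319] yaw -155.44 tilt 0.0 dp [50.   30.6   3.19] spin -2.713 F [-2.9 -1.  -0.2] w 0.0426 j [ 0.21  0.45 -0.44 -0.   -0.69 -1.35]
```

```bash
python3 -m creep '[{"dp":[-0.1,0,0],"spin":0},{"dp":[-0.1,0,0],"spin":0}]';python3 -m creep '[{"dp":[-0.1,0,0],"spin":0},{"dp":[-0.1,0,0],"spin":0}]';python3 -m creep '[{"dp":[-0.1,0,0],"spin":0},{"dp":[-0.1,0,0],"spin":0}]'; python3 -c "
from h import *
snap('wrist','w6');snap('scene','s6')
im=cv2.imread('pics/s6.png'); cv2.imwrite('pics/s6z.png',cv2.resize(im[130:280,270:430],(640,600),interpolation=cv2.INTER_CUBIC)[:600])"
```

```text
time_s: 8.97
tool_pos: [0.5829, -0.07, 0.0319]
orientation: [-0.213, 0.977, -0.0, 0.0]
force: [-0.6, -0.5, -0.3]
width: 0.0429
time_s: 9.13
tool_pos: [0.5839, -0.0696, 0.0319]
orientation: [-0.213, 0.977, -0.0, 0.0]
force: [-1.4, -0.9, -0.2]
width: 0.0426
time_s: 9.3
tool_pos: [0.5843, -0.0694, 0.0318]
orientation: [-0.213, 0.977, -0.0, -0.0]
force: [-3.5, -1.4, 2.5]
width: 0.0426
```

View pics/s6z.png

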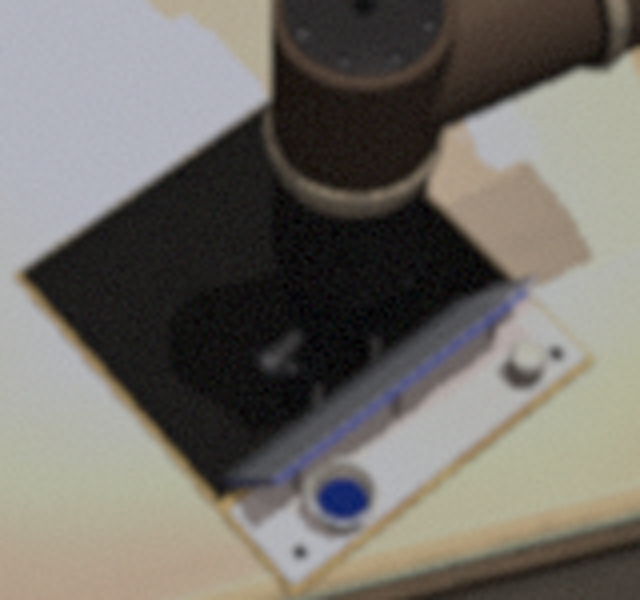

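View pics/w6.png

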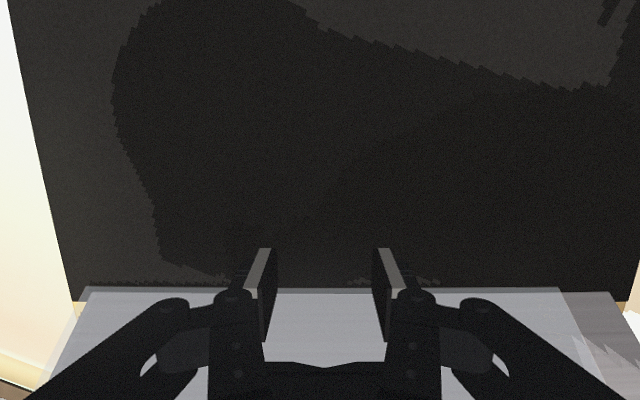

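```bash
python3 -m creep '[{"dp":[-0.1,0,0],"spin":0},{"dp":[-0.1,0,0],"spin":0}]';python3 -m creep '[{"dp":[-0.1,0,0],"spin":0},{"dp":[-0.1,0,0],"spin":0}]'
```

```text
time_s: 9.57
tool_pos: [0.5844, -0.0693, 0.0318]
orientation: [-0.213, 0.977, -0.0, -0.001]
force: [-6.2, -3.1, 3.7]
width: 0.0427
time_s: 9.73
tool_pos: [0.5845, -0.0693, 0.0317]
orientation: [-0.213, 0.977, -0.0, -0.002]
force: [-8.1, -4.3, 5.8]
width: 0.0426
```

```bash
python3 -m creep '[{"dp":[0.2,0,0],"spin":0},{"dp":[0.5,0,0],"spin":0},{"dp":[0.9,0,0],"spin":0},{"dp":[1.5,0,0],"spin":0},{"dp":[2.5,0,0],"spin":0},{"dp":[4,0,0],"spin":0},{"dp":[6,0,-1],"spin":0},{"dp":[8,0,-4],"spin":0},{"dp":[8,0,-8],"spin":0},{"dp":[8,0,-12],"spin":0},{"dp":[8,0,-16],"spin":0},{"dp":[8,0,-16],"spin":0}]';python3 -c "
from h import *
snap('wrist','w7');snap('scene','s7')
im=cv2.imread('pics/s7.png'); cv2.imwrite('pics/s7z.png',cv2.resize(im[130:280,270:430],(640,600),interpolation=cv2.INTER_CUBIC)[:600])"
```

```text
time_s: 10.73
tool_pos: [0.5173, -0.1021, 0.2004]
orientation: [-0.213, 0.977, -0.001, 0.006]
force: [1.4, 0.2, 0.3]
width: 0.0427
```

View pics/s7z.png

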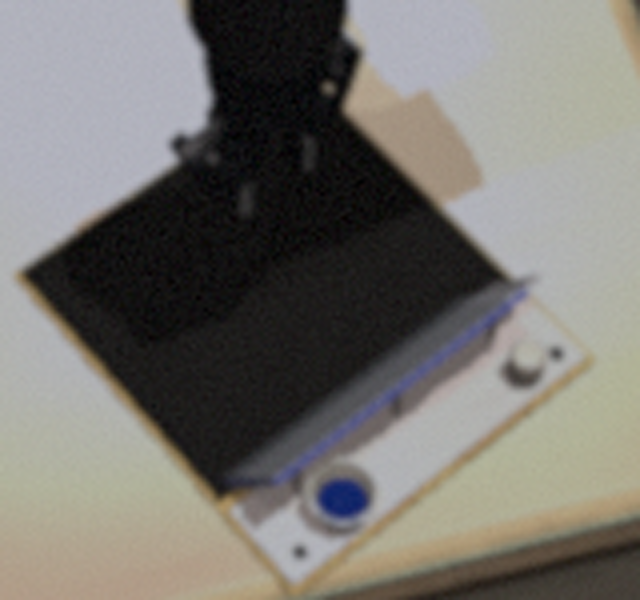

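View pics/w7.png

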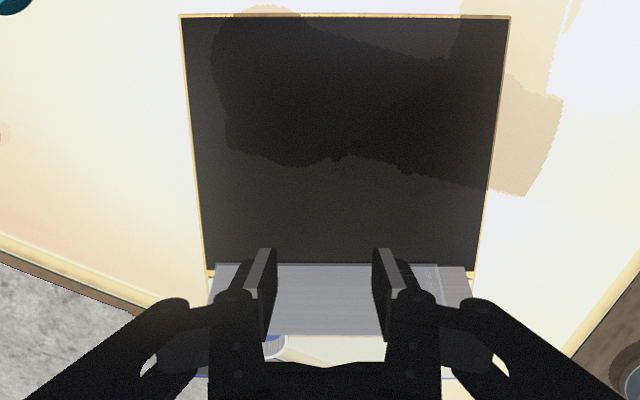

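```bash
python3 - <<'E'
from h import *
a=np.radians(24.5);r=np.array([[np.cos(a),-np.sin(a)],[np.sin(a),np.cos(a)]]);o=np.array([.52,-.0844])
e=onplane('scene',np.array([[278,481],[527,288]])/4+[270,130]-.4,.102)
print(e,(e[:,:2]-o)@r)
z=np.load('pics/w7.npz');st=dict(tool_pos=z['pos'],orientation=z['q'])
e=onplane('wrist',[[195,377],[457,377]],.102,st);print((e[:,:2]-o)@r)
E
python3 tgt.py .6758 -.0283 .2 -155.5
```

```text
[[ 0.6878122  -0.14046155  0.102     ]
 [ 0.5956466   0.05768362  0.102     ]] [[ 0.12945426 -0.12060442]
 [ 0.12775659  0.09792046]]
[[ 0.13129927 -0.11934014]
 [ 0.12954443  0.09017791]]
t 10.8333 pos [ 0.5142 -0.1016  0.1941] yaw -155.44 tilt 0.3 dp [-17.75  -0.05  -0.5 ] spin 0.001 F [ 0.1 -0.1 -0.6] w 0.0428 j [ 0.18  0.16 -0.41 -0.   -1.   -1.32]
```

Top edge is at board x ≈ 0.130 at 92 mm height, as expected. Move over behind the rail.

```bash
python3 -m creep '[{"dp":[0,0,-0.5],"spin":0},{"dp":[-2,0,-0.5],"spin":0},{"dp":[-5,0,-0.5],"spin":0},{"dp":[-8,0,-0.5],"spin":0},{"dp":[-11,0,-0.5],"spin":0},{"dp":[-14,0,-0.5],"spin":0},{"dp":[-16.5,0,-0.5],"spin":0},{"dp":[-17.7,0,-0.5],"spin":0},{"dp":[-17.7,0,-0.5],"spin":0},{"dp":[-17.7,0,-0.5],"spin":0}]';python3 tgt.py .6758 -.0283 .105 -155.5; python3 -c "
from h import *
snap('wrist','w8');snap('scene','s8')
im=cv2.imread('pics/s8.png'); cv2.imwrite('pics/s8z.png',cv2.resize(im[130:280,270:430],(640,600),interpolation=cv2.INTER_CUBIC)[:600])"
```

```text
time_s: 11.67
tool_pos: [0.674, -0.028, 0.1945]
orientation: [-0.213, 0.977, 0.0, -0.002]
force: [-1.1, -0.0, -0.2]
width: 0.0424
t 11.6667 pos [ 0.674  -0.028   0.1945] yaw -155.42 tilt 0.23 dp [-0.18 -0.11  8.94] spin 0.001 F [-1.1 -0.  -0.2] w 0.0424 j [ 0.25  0.4  -0.07 -0.   -1.11 -1.39]
```

View pics/s8z.png

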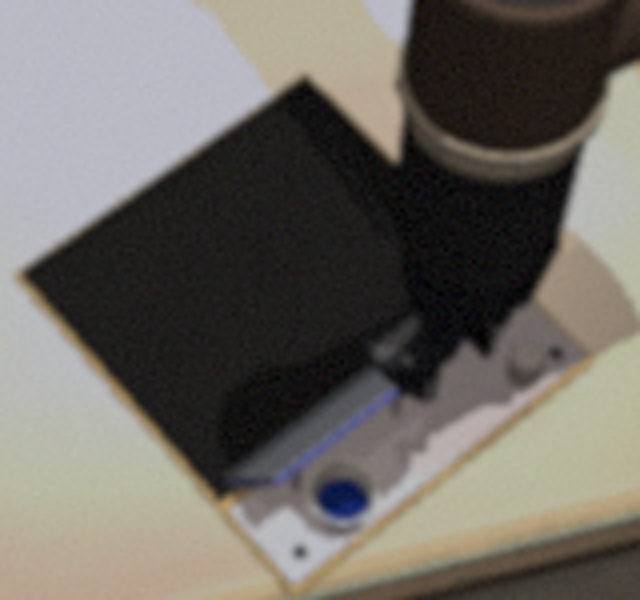

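View pics/w8.png

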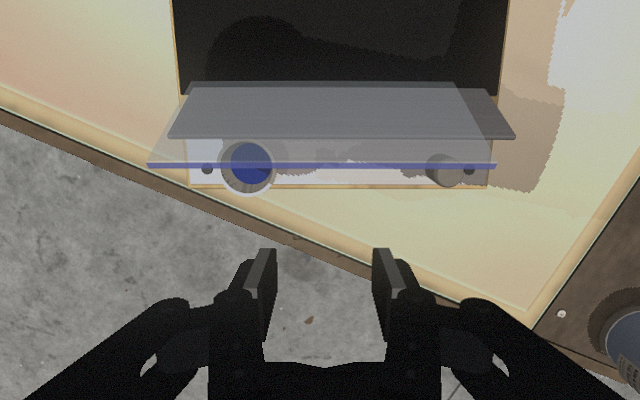

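```bash
python3 -m creep '[{"dp":[0,0,2],"spin":0},{"dp":[0,0,4.5],"spin":0},{"dp":[0,0,7],"spin":0},{"dp":[0,0,8.5],"spin":0},{"dp":[0,0,9],"spin":0},{"dp":[0,0,9],"spin":0},{"dp":[0,0,9],"spin":0},{"dp":[0.6,0,9],"spin":0},{"dp":[1.2,0,9],"spin":0},{"dp":[1.8,0,9],"spin":0}]';python3 tgt.py .6758 -.0283 .105 -155.5; python3 -c "
from h import *
snap('wrist','w9')"
```

```text
time_s: 12.6
tool_pos: [0.6581, -0.0358, 0.108]
orientation: [-0.213, 0.977, 0.0, 0.001]
force: [0.1, -0.0, -0.6]
width: 0.0426
t 12.6 pos [ 0.6581 -0.0358  0.108 ] yaw -155.43 tilt 0.09 dp [-1.92 -0.05  0.31] spin 0.001 F [ 0.1 -0.  -0.6] w 0.0426 j [ 0.24  0.45 -0.2   0.   -0.92 -1.38]
```

View pics/w9.png

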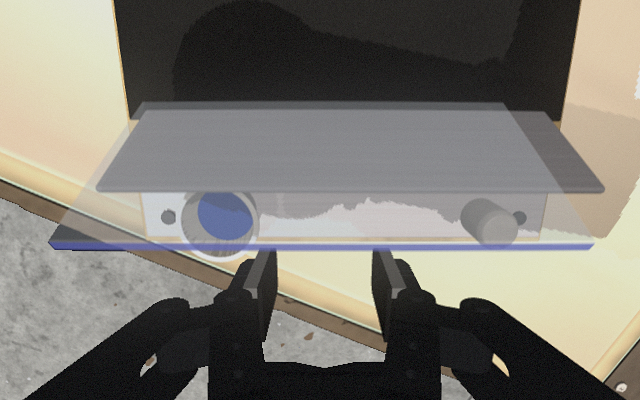

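```bash
python3 -m creep '[{"dp":[0.5,0,0.1],"spin":0},{"dp":[1,0,0.1],"spin":0},{"dp":[1.5,0,0.1],"spin":0},{"dp":[2,0,0.1],"spin":0},{"dp":[2.5,0,0.1],"spin":0},{"dp":[3,0,0.1],"spin":0},{"dp":[3.5,0,0.1],"spin":0},{"dp":[4,0,0.1],"spin":0},{"dp":[4.4,0,0.1],"spin":0},{"dp":[4.4,0,0.1],"spin":0}]'; python3 -c "
from h import *
snap('wrist','w10');snap('scene','s10')
im=cv2.imread('pics/s10.png'); cv2.imwrite('pics/s10z.png',cv2.resize(im[130:280,270:430],(640,600),interpolation=cv2.INTER_CUBIC)[:600])"
```

```text
time_s: 13.48
tool_pos: [0.6174, -0.0542, 0.1059]
orientation: [-0.213, 0.977, 0.0, -0.0]
force: [-0.3, 0.1, 0.6]
width: 0.0426
```

View pics/w10.png

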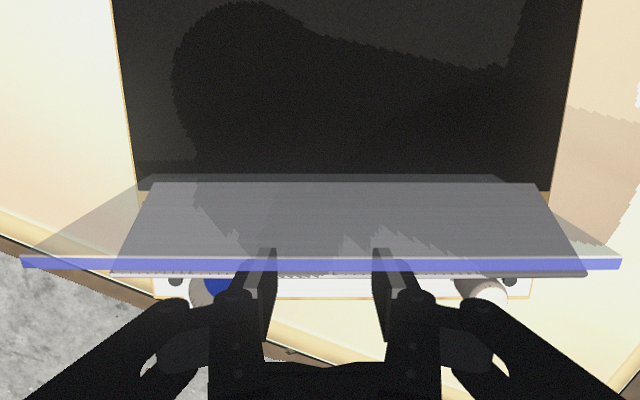

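View pics/s10z.png

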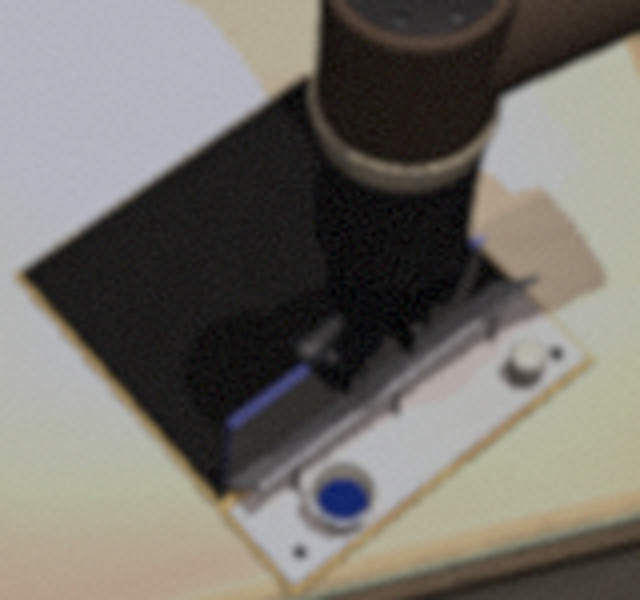

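```bash
python3 -m creep '[{"dp":[0.4,0,0],"spin":0},{"dp":[0.8,0,0],"spin":0},{"dp":[1.2,0,0],"spin":0},{"dp":[1.6,0,0],"spin":0},{"dp":[2,0,0],"spin":0},{"dp":[2.4,0,0],"spin":0},{"dp":[2.8,0,0],"spin":0},{"dp":[3.2,0,0],"spin":0},{"dp":[3.2,0,0],"spin":0},{"dp":[3.2,0,0],"spin":0},{"dp":[3.2,0,0],"spin":0},{"dp":[3.2,0,0],"spin":0}]'; python3 -c "
from h import *
snap('wrist','w11');snap('scene','s11')
im=cv2.imread('pics/s11.png'); cv2.imwrite('pics/s11z.png',cv2.resize(im[130:280,270:430],(640,600),interpolation=cv2.INTER_CUBIC)[:600])"
```

```text
time_s: 14.58
tool_pos: [0.5895, -0.0671, 0.1059]
orientation: [-0.213, 0.977, -0.0, 0.0]
force: [0.1, 0.2, -0.3]
width: 0.0426
```

View pics/w11.png

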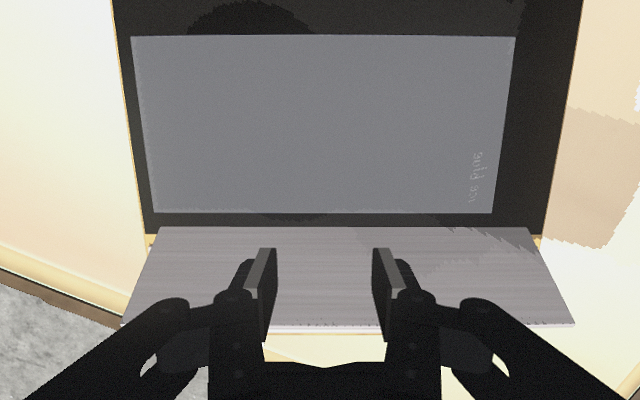

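View pics/s11z.png

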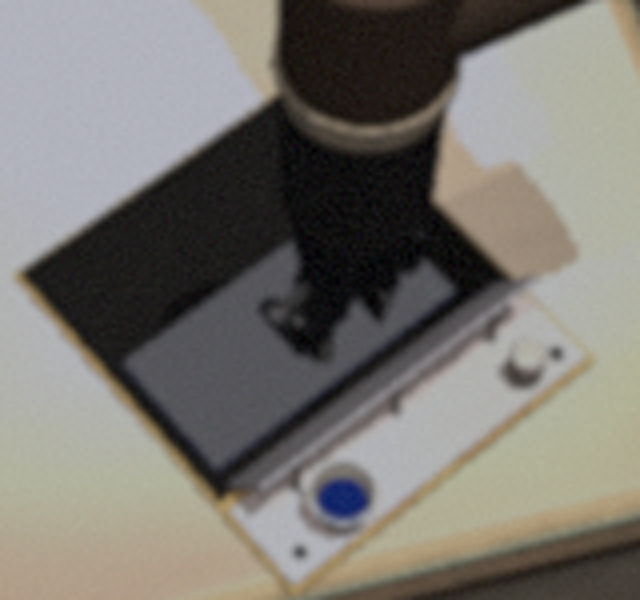

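The glass has fallen flat on the pad, and its writing is now mirrored. I'll retract upward and check everything again.

```bash
python3 -m creep '[{"dp":[0,0,-2],"spin":0},{"dp":[0,0,-5],"spin":0},{"dp":[0,0,-8],"spin":0},{"dp":[0,0,-11],"spin":0},{"dp":[0,0,-14],"spin":0},{"dp":[2,0,-16],"spin":0},{"dp":[4,0,-18],"spin":0},{"dp":[6,0,-18],"spin":0},{"dp":[8,0,-18],"spin":0},{"dp":[8,0,-18],"spin":0},{"dp":[8,0,-18],"spin":0},{"dp":[8,0,-18],"spin":0}]'; python3 - <<'E'
from h import *
w,d,st=snap('wrist','w12');s,_,_=snap('scene','s12');snap('top','t12')
cv2.imwrite('pics/s12z.png',cv2.resize(s[130:280,270:430],(640,600),interpolation=cv2.INTER_CUBIC))
a=np.radians(24.5);r=np.array([[np.cos(a),-np.sin(a)],[np.sin(a),np.cos(a)]]);o=np.array([.52,-.0844])
for uv in ((150,150),(250,200),(320,120),(320,200),(380,160),(320,170)):
    p=deproj('wrist',uv,d[uv[1],uv[0]],st)[0]; print(uv,(p[:2]-o)@r,p[2])
s0=cv2.imread('pics/scene0.png'); df=cv2.absdiff(s0,s).max(2)>40; print(df.sum())
for n,(x,y,rr) in dict(cap=(402,220,9),cup=(355,255,12),tape=(219,217,18),offcut=(210,188,28),dropper=(234,258,10)).items(): print(n,df[y-rr:y+rr,x-rr:x+rr].sum())
E
```

```text
time_s: 15.68
tool_pos: [0.5168, -0.1003, 0.2861]
orientation: [-0.213, 0.977, -0.0, 0.0]
force: [-0.5, 0.0, -0.1]
width: 0.0429
(150, 150) [-0.02552752 -0.22152319] -0.00015346401175048152
(250, 200) [ 0.03179052 -0.10168947] 0.015852433810334188
(320, 120) [-0.06022043 -0.01863393] 0.009803834853136961
(320, 200) [ 0.03179293 -0.0188211 ] 0.015605374218368273
(380, 160) [-0.01589235  0.04999926] 0.015378743518849713
(320, 170) [-0.00397339 -0.01873307] 0.014356687907622512
7277
cap 0
cup 0
tape 0
offcut 0
dropper 0
```

View pics/w12.png

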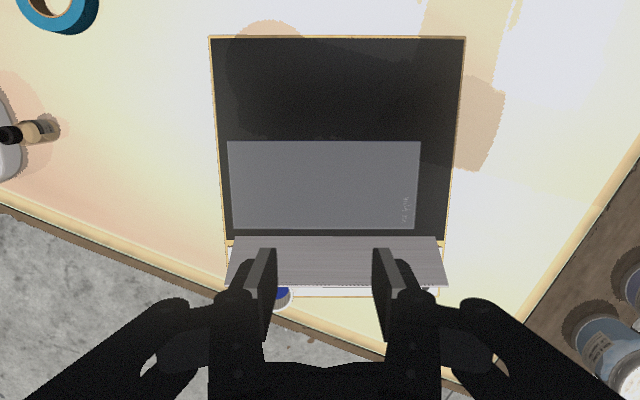

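View pics/s12.png

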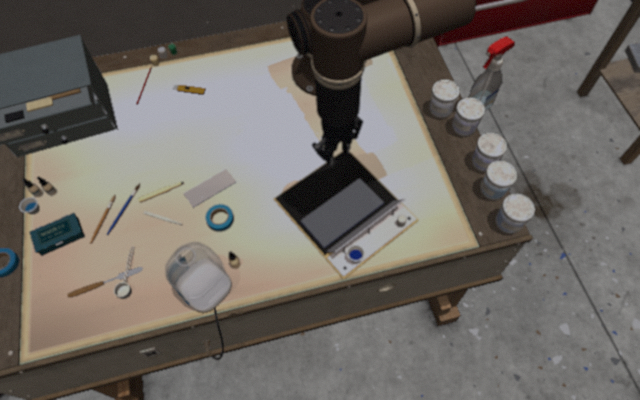

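```bash
python3 -c "
from cell import ctrl
print(ctrl.close_job())"
```

```text
the job is handed in; nothing more can be done
None
```

The glass is turned over and lies flat on the pad with its other face up. I handed the job in at about 16 s of the 61 s allowed.

- **How it went:** With two fingertips, half open and about 1.5 mm above the pad, I pushed the near long edge. The glass slid and climbed the rail until it was flush. Pushing force was about 9–10 N at the end. I backed off and it stood by itself, with its top edge about where the description puts it (board x about 130 mm). I then went over the glass, lowered the tips behind its upper edge, above the rail top, and pushed it back past vertical. It fell onto the pad.
- **Last checks:** The glass face measures about 14–16 mm above the table, where 16 mm means lying flat. It lies parallel to the rail and just clear of it, and its writing is now mirrored. The scene picture shows no change at the cap, cup, tape, dropper or offcut compared with the start. The gripper was 0.28 m up and touching nothing.
- **Worth noting:** While feeling for the pad height, the fingertips pressed on it with about 22 N. The two fixed cameras and the wrist camera differed by up to about 5 mm on the board's position, so I used the wrist camera's measurement for the moves. No check failed.

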